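# Take the coated star knob from the curing carousel with tongs

## Robot

A 6-joint arm with a two-finger parallel gripper is mounted at the origin on a cart in front of the work surface, level with it; the furniture and walls round the work are solid. World frame = base frame: x ahead of the robot, y to its left, z up, the work surface at z = 0. Lengths are in m, angles in rad, forces in N, time in s.
With the tool pointing down it reaches from about 0.35 to 0.875 m from the base axis. Payload 4.2 kg.
Tool frame: the origin (TCP) lies at the very end of the fingers, on their centre line; the grasp point (between the pads) lies 19 mm behind it; z points along the fingers, y is the line along which they close (so a half turn about z gives the same grasp; the last joint's range is limited). The gripper opens to 87 mm and grips with 3 to 60 N. Pads are 19 mm wide; open, the fingers measure 117 mm over their backs; the gripper's body (75 mm by 190 mm) begins 51 mm behind the grasp point.
Start: joints at [-0.911, 0.385, 0.008, 0, -1.194, -0.259], TCP at [0.244, -0.575, 0.223] pointing down, gripper open.
Joint ranges: [-3.14, 3.14], [-1.21, 2.06], [-1.07, 1.41], [-3.16, 2.05], [-2.99, -0.16], [-3.1, 3.1]. Speed limits (rad/s): [2.79, 2.79, 3.14, 3.14, 3.14, 3.14].

## Interface

Orientations are given as a unit quaternion [w, x, y, z].
In Python, from bench import robot, viewer, sign_off gives the robot as it stands.
- The arm moves only by the shell command python3 -m inch 'ROWS'. ROWS is JSON, a list of rows, each an object with "slide": the shift along the world's x, y, z in units of 0.6 m (1.0 is 0.6 m), a list of three; "roll": the turn about the world's z in units of 2 pi rad (1.0 is 2 pi rad); "grip": the opening, from 0 (shut) to 1 (fully open). A call has 1 to 20 rows; each row is the pose to reach, as a shift and turn from the pose commanded when the call began, turning the shorter way round; what a row does not reach only later rows make up. A row lasts 1/10 s, in which the tool goes at most 50 mm and 8.59 degrees, less where a joint would pass 70% of its speed; a pose out of reach is approached as far as the arm can. A call with a number of a shift or a turn outside -1 to 1 is refused whole. A call with a gripper value outside its range is refused whole. The fingers move at their own pace and stop on an object; the grip force is fixed at half the most. Time passes only in rows, so rows that repeat a pose let the fingers close. It gives the time, the measured TCP pose, the force, the opening and the grip force at its end, in the units of the state.
- robot.get_state(): the state, without advancing time (a new reading comes with each control period).
- viewer.snapshot(name): name is "side" or "top" or "wrist"; returns (picture, depth): 384x512x3 uint8, blue, green, red; 384x512 float32, m along the optical axis (not along the pixel's ray), 0 where there is no reading.
- viewer.get_calibration(name): a dict with "fx", "fy", "cx", "cy" (pixels), "k1" (the pictures are not rectified: a ray, as slopes to the right and down, at radius r is drawn at 1 + k1 r^2 times it, then the intrinsics apply), "origin" and "attitude" of the camera in the world. Camera axes: x right, y up, looking along -z (the intrinsics and any distortion apply to the point x, -y, -z); pixel columns grow to the right and rows downward; lengths in m; the calibration is good to about 2 mm. A picture is of the moment at which its call begins: read the wrist's pose just before it. get_calibration takes no time and is no camera call; for the wrist camera it gives the pose at the moment of the call.
- sign_off(): hands the job in; it is judged then, once.
The state is a dict: "time_s": time; "qpos": joint angles; "joint_velocities": joint speeds; "joint_efforts": joint torques, N m; "eef_pos": TCP position; "tcp_rot": TCP orientation; "ft_force": force on the tool from outside, world axes, zero at the start; "wrist_torque": the same for the moment, N m; "opening": opening from 0.0 (shut) to 1.0 (fully open); "gripper_force": force on a finger pad.
Only numpy, scipy, OpenCV 4.12 (cv2) and the standard library are available. Lean on these libraries where they do the work, as an engineer would, in place of code of your own. Each camera call takes 0.05 s, during which the arm holds its last target. There are 200 camera calls.

## Task

The star knob in the amber-hooded curing carousel still has a wet coating. Turn the carousel's black bar knob by one station so that the star knob comes to rest in the open window, then take the spring tongs, close them on its bare threaded stud and lift it upright until its underside is at least 18 cm above the saw table, and finish while still holding it there in the tongs. Never touch the star knob with the robot itself, let the bolt stay on the carousel, and leave everything else on the table where it is.

Things in the scene. Friction and masses are not known exactly. Their poses are not given: they have to be found in the camera images.
- carousel: Fixed grey round base, 184 mm diameter, with an amber clear hood (outer radius 90 mm, roof 100 to 104 mm above the table, closed skirt) round all but an 80 degree sector, the window, which is open to the front and above. Origin: centre of the underside, on the table, on the turning axis. Its -x axis points out through the middle of the window; z up.
- carousel_disc (a joint): Angle of the aluminium disc (82 mm radius, six round rubber seats at 60 mm radius, every 60 degrees) in the carousel, rad, positive anticlockwise from above, 0 at the start. A spring-like detent settles it at every 60 degrees (about 1.047 rad; peak holding torque 0.08 N m, it pulls in from 15 degrees off and stands within 2 degrees). Stops at +-2.2 rad.
- hub_grip (a point): Where to grip the black bar knob that turns the disc, on the turning axis, 133 mm above the table. The bar is 50 mm long along this point's x axis, 14 mm thick along its y axis, and spans 114 to 148 mm above the table (roof top at 104 mm, with a flat ring up to 106 mm).
- window (a point): Point on the carousel base: centre of the seat that stands in the window, at seat height (41 mm above the table), 60 mm from the turning axis, behind the yellow mark on the base rim. Does not turn with the disc.
- star_knob: Black five-lobed star knob, 45 mm wide, 18 mm high, standing lobes down with its threaded stud straight up; 53 mm high in all, 35 to 70 g. Origin: centre of its underside, z along the stud. It starts on the seat one station (60 degrees) to the left or the right of the window, under the hood.
- stud (a point): Middle of the star knob's stud, 40 mm above its underside. The stud is 8 mm thick and runs from 24 to 53 mm above the underside; below it, from 18 to 24 mm, is a collar of 16 mm diameter.
- tongs: Spring tongs of steel, 120 g, 205 mm long, lying level with upright pivot axis, to be gripped from above. Origin: midway between the blue finger plates, at the underside (on the table). x along them to the jaws, y to the fixed arm, z up. Pivot barrel (22 mm wide, 24 high) at x = -100 mm; black rubber jaws at x = 80 mm (22 mm long, 2 to 22 mm up). Centre of mass near x = -19 mm.
- plates (a point): Middle of the tongs' gripping place, between the two blue finger plates, 24 mm above the tongs' underside; axes as the tongs'. The plates are 34 mm long along x, stand from the underside to 36 mm up, and are 56 mm apart over their outsides when open (along y).
- tongs_arm (a joint): Closing angle of the tongs' moving arm (at -y), rad: 0 open (sprung), 0.178 closed on 8 mm, 0.20 shut. The spring takes 3.7 N at the plates when open, 6.5 N when closed on the stud: a light squeeze, or plates pressed to 48 mm, holds them part open; 20 N closes them firmly. Per 0.1 rad the plates come 10 mm and the jaws 18 mm closer.
- jaw_fixed (a point): Middle of the inner face of the jaw on the tongs' fixed arm (+y), 12 mm above the tongs' underside. Open, the jaws are 40 mm apart inside and 54 mm over their outsides.
- jaw_moving (a point): Middle of the inner face of the jaw on the tongs' moving arm (-y), 12 mm above the underside. The item is to be midway between the two jaw points.
- bolt: Grey bolt with nut, 57 mm long, 19 mm high, lying on the other seat beside the window, under the hood. Bystander. Origin at its underside's centre.
- glue_bottle: White glue bottle with red tip, 63 mm diameter, 180 mm high, standing. Bystander.
- tape_measure: Yellow and black tape measure, 39 x 76 x 63 mm. Bystander.
- sanding_block: Cork sanding block, 66 x 112 x 36 mm. Bystander.
- push_block: Beech push block with a handle, 70 x 220 x 94 mm. Bystander.
- masking_tape: Roll of masking tape, 104 mm diameter, 25 mm high, lying flat. Bystander.
There are look-alikes about, which are no part of the job. What is shaped like the tongs but purple or red is not meant.

How it is judged:
On the way, in this order (a step that is already met when the one before it is completed fails the run):
1. the disc has been turned one station and the star knob rests in the window (horizontal distance between stud and window below 0.014 m and (value of joint carousel_disc between 0.967 and 1.127 rad or value of joint carousel_disc between -1.127 and -0.967 rad) and linear speed of star_knob below 0.02 m/s), for 0.3 s.
2. the tongs, held in the gripper, are closed on the stud (contact force between tongs_arm and star_knob above 0.5 N and contact force between the fingers and tongs above 1 N and value of joint tongs_arm above 0.15 rad), for 0.2 s.
At the end, for the whole second after the job is handed in: Star knob still, hung by its stud in the closed tongs (over 0.15 rad, over 0.5 N) held by the gripper; underside over 0.17 m up, tilt under 0.5 rad; robot and carousel do not touch it, nor the carousel the tongs; disc one station (1.047 +-0.1 rad) from its start; bolt on the carousel (all of step 2 and height (world z) of star_knob above 0.17 m and angle between star_knob's own z axis and vertical below 0.5 rad and contact force between each of the arm, the fingers, carousel and star_knob below 0.1 N and contact force between carousel and tongs below 0.1 N and distance between bolt and carousel below 0.1 m and (value of joint carousel_disc between 0.947 and 1.147 rad or value of joint carousel_disc between -1.147 and -0.947 rad) and linear speed of star_knob below 0.03 m/s); the arm keeps its last pose, push and grip.
It fails at once if the robot itself touches the star knob (contact force between any of the fingers, the arm and star_knob above 0.2 N).
It fails at once if the bolt leaves the carousel (distance between bolt and carousel above 0.12 m).
It fails at once if a bystander is moved more than 3 cm (distance of any of glue_bottle, tape_measure, sanding_block, push_block, masking_tape from where it was at the start of the episode above 0.03 m).
It also fails if it takes over 61 s, if anything falls off the work surface, if the arm or the gripper's body presses on something with over 40 N, if the wrist force passes 120 N, or if a joint passes its speed limit or range.

## Working session

There is one attempt and no reset: what is moved stays moved. The work goes in short steps, Python scripts to look and compute and a shell command to move; the robot and the scene stay as the last step left them, time stands still between calls to the robot, and variables do not carry over. Pictures are saved under pics/ and viewed, at most 10 in all, crops included, and the job is handed in when it is done.

```bash
ls; mkdir -p pics; cat > h.py <<'E'
import numpy as np,cv2
from bench import robot,viewer
from scipy.spatial.transform import Rotation as R
def snap(n,f):
    c=viewer.get_calibration(n); p,d=viewer.snapshot(n); cv2.imwrite(f'pics/{f}.png',p); np.savez(f'pics/{f}.npz',p=p,d=d,**{k:np.array(v) for k,v in c.items()}); return p,d,c
def load(f): 
    z=np.load(f'pics/{f}.npz'); return z['p'],z['d'],z
def rot(c):
    a=np.array(c['attitude'],float)
    return a if a.shape==(3,3) else R.from_quat(a[[1,2,3,0]]).as_matrix()
def ray(c,u,v):
    x=np.array([(u-c['cx'])/c['fx'],(v-c['cy'])/c['fy']],float); s=x.copy()
    for _ in range(20): s=x/(1+c['k1']*(s@s))
    return rot(c)@np.array([s[0],-s[1],-1])
def atz(c,u,v,z):
    r=ray(c,u,v);o=np.array(c['origin'],float); return o+r*(z-o[2])/r[2]
def atd(c,d,u,v): return np.array(c['origin'],float)+ray(c,u,v)*d[int(v),int(u)]
E
python3 - <<'E'
from h import *
p,d,c=snap('top','top0'); print(c)
p2,d2,c2=snap('side','side0'); print(c2)
cv2.imwrite('pics/b0.png',cv2.resize(np.vstack([p,p2]),(800,1200))[:600]);cv2.imwrite('pics/b1.png',cv2.resize(p2,(800,600)))
print(robot.get_state())
E
```

```text
pics
{'fx': 352.8497546719475, 'fy': 352.8497546719475, 'cx': 250.65439067306448, 'cy': 192.89670280806482, 'k1': -0.08408675798756372, 'origin': array([0.36681054, 0.10522607, 1.36911859]), 'attitude': array([-0.70035876, -0.04817433,  0.03947272,  0.71106873])}
{'fx': 419.6643634928431, 'fy': 419.6643634928431, 'cx': 253.22034731364965, 'cy': 191.42183591636098, 'k1': -0.10025372028054298, 'origin': array([ 0.39721928, -1.40738293,  0.86906511]), 'attitude': array([ 0.85071205,  0.52405095, -0.02442647, -0.03260307])}
{'time_s': 0.1, 'qpos': array([-9.11400500e-01,  3.85493398e-01,  6.79897195e-03, -4.12629597e-04,
       -1.19402830e+00, -2.58602791e-01]), 'joint_velocities': array([-5.27274938e-04, -7.52826965e-04,  4.34341933e-03,  2.18545235e-03,
        1.06103792e-03,  7.83982291e-05]), 'joint_efforts': array([-7.43054516e-04, -3.91688347e+01,  1.87935376e+01,  4.23186019e+00,
        1.35121500e-02, -6.90390516e-05]), 'eef_pos': array([ 0.24365055, -0.57497874,  0.22157831]), 'tcp_rot': array([-2.54824306e-04, -1.98983264e-01,  9.80002396e-01,  9.48466948e-04]), 'ft_force': array([ 0.14020082, -0.35934586,  0.95135599]), 'wrist_torque': array([0.01433616, 0.01453202, 0.01342314]), 'gripper_force': 0.0, 'opening': 0.9998406425162214}
```

View pics/b0.png

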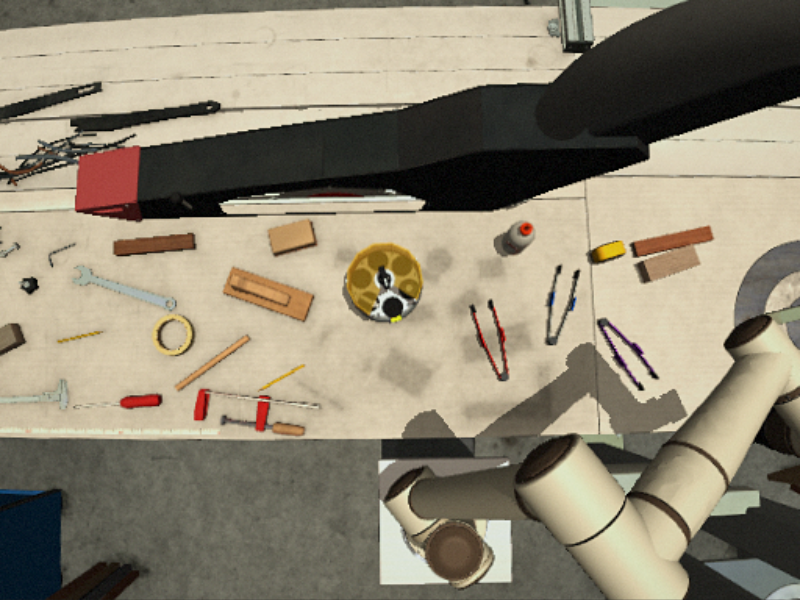

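View pics/b1.png

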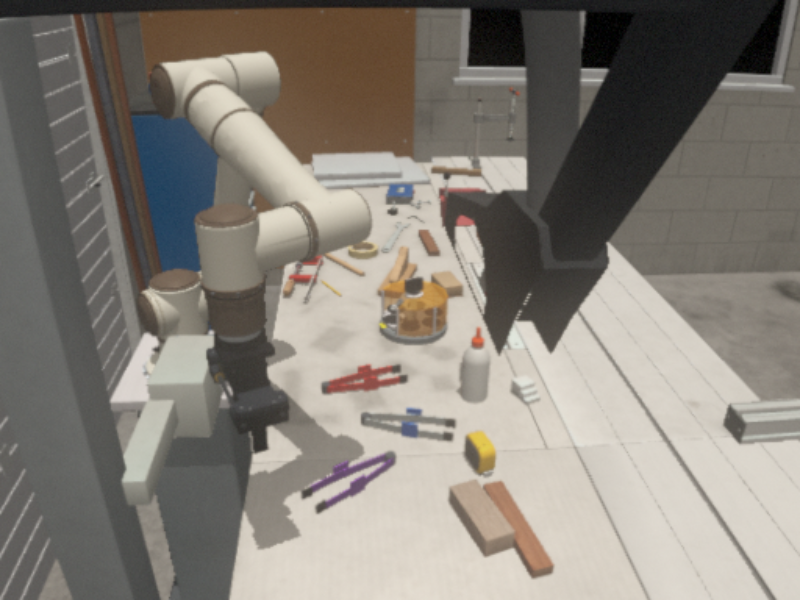

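The tongs candidates in the top picture are red (490,340), steel with blue plates (563,305) and purple (628,353). The blue-plated steel pair fits the description. The carousel is at (384,282). I'll confirm both in one enlarged crop.

```bash
python3 - <<'E'
from h import *
p,d,c=load('top0')
a=cv2.resize(p[150:210,215:275],(400,400),interpolation=cv2.INTER_CUBIC);b=cv2.resize(p[165:225,330:390],(400,400),interpolation=cv2.INTER_CUBIC)
cv2.imwrite('pics/cr.png',np.hstack([a,b]))
# saw arm height and extents
for u,v in [(60,118),(100,125),(200,110),(300,90),(250,130),(300,120),(350,80)]: print(u,v,atd(c,d,u,v).round(3))
E
```

```text
60 118 [0.799 0.804 0.184]
100 125 [0.755 0.635 0.22 ]
200 110 [0.764 0.273 0.31 ]
300 90 [ 0.773 -0.027  0.429]
250 130 [ 0.792  0.12  -0.   ]
300 120 [ 0.748 -0.049  0.244]
350 80 [ 0.778 -0.155  0.481]
```

View pics/cr.png

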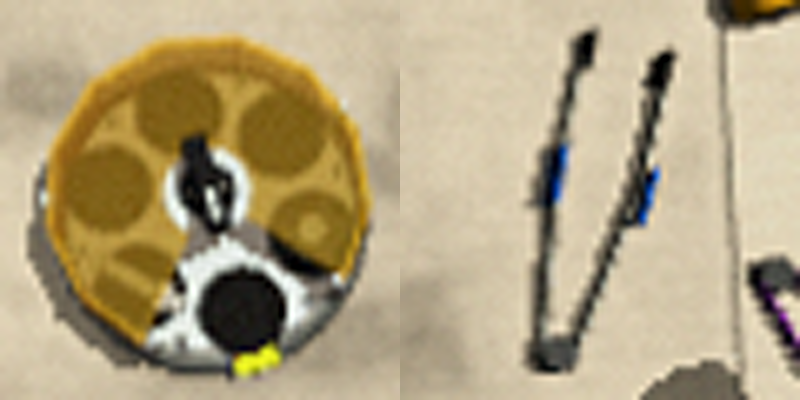

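Left crop: the star knob, recognisable by its bright stud dot, sits right of the window at (315,225). The bolt is left of it at (130,280), and the black window seat is at (242,308). The knob bar runs (195,140)–(215,230), so the disc must turn clockwise. Right crop: the steel tongs with blue plates, pivot at (553,352), jaws at (585,48) and (658,70).

```bash
python3 - <<'E'
from h import *
p,d,c=load('top0')
f=lambda x,y,z,o: atz(c,o+x/6.6667-.5,(150 if o==215 else 165)+y/6.6667-.5,z)[:2].round(4)
for n,x,y,z,o in [('hub',206,186,.148,215),('b1',195,140,.148,215),('b2',215,228,.148,215),('seat',242,308,.041,215),('hoodL',47,200,.1,215),('hoodR',368,200,.1,215),('hoodT',205,40,.104,215),('yel',256,360,.02,215),('piv',153,352,.024,330),('jl',185,48,.022,330),('jr',258,70,.022,330),('pl',155,175,.03,330),('pr',250,196,.03,330)]: print(n,f(x,y,z,o))
s=robot.get_state(); print(R.from_quat(s['tcp_rot'][[1,2,3,0]]).as_matrix().round(3))
cw=viewer.get_calibration('wrist');print(cw['fx'],cw['origin'],rot(cw).round(2))
E
```

```text
hub [0.5742 0.1368]
b1 [0.5989 0.1423]
b2 [0.5518 0.1324]
seat [0.5218 0.12  ]
hoodL [0.5761 0.2252]
hoodR [0.5732 0.0497]
hoodT [0.6631 0.1375]
yel [0.494  0.1126]
piv [ 0.4344 -0.2672]
jl [ 0.6114 -0.2955]
jr [ 0.5978 -0.338 ]
pl [ 0.5359 -0.2717]
pr [ 0.5229 -0.3264]
[[-0.921 -0.39  -0.001]
 [-0.39   0.921  0.002]
 [ 0.     0.002 -1.   ]]
324.0974199200896 [ 0.17416911 -0.60457309  0.38300915] [[-0.39 -0.88 -0.26]
 [ 0.92 -0.37 -0.11]
 [ 0.   -0.28  0.96]]
```

```bash
python3 -m inch '[{"slide":[0.275,0.48,0.03],"roll":-0.02,"grip":1},{"slide":[0.275,0.48,0.03],"roll":-0.02,"grip":1},{"slide":[0.275,0.48,0.03],"roll":-0.02,"grip":1},{"slide":[0.275,0.48,0.03],"roll":-0.02,"grip":1},{"slide":[0.275,0.48,0.03],"roll":-0.02,"grip":1},{"slide":[0.275,0.48,0.03],"roll":-0.02,"grip":1},{"slide":[0.275,0.48,0.03],"roll":-0.02,"grip":1},{"slide":[0.5,0.96,0.03],"roll":-0.02,"grip":1},{"slide":[0.5,0.96,0.03],"roll":-0.02,"grip":1},{"slide":[0.5,0.96,0.03],"roll":-0.02,"grip":1},{"slide":[0.5,0.96,0.03],"roll":-0.02,"grip":1},{"slide":[0.5,0.96,0.03],"roll":-0.02,"grip":1},{"slide":[0.5,0.96,0.03],"roll":-0.02,"grip":1},{"slide":[0.5,0.96,0.03],"roll":-0.02,"grip":1},{"slide":[0.5,0.96,0.03],"roll":-0.02,"grip":1}]'
python3 - <<'E'
from h import *
p,d,c=snap('wrist','w1'); print(c['origin']); cv2.imwrite('pics/w1b.png',cv2.resize(p,(800,600)))
s=robot.get_state();print(s['eef_pos'],s['time_s'])
E
```

```text
time_s: 1.6
eef_pos: [0.5444, 0.0027, 0.2397]
tcp_rot: [-0.001, -0.139, 0.99, 0.0]
ft_force: [-0.6, 0.2, 0.1]
opening: 1.001
gripper_force: 0.0
[ 0.47189385 -0.01779071  0.40119282]
[0.54367332 0.00125478 0.239775  ] 1.65
```

View pics/w1b.png

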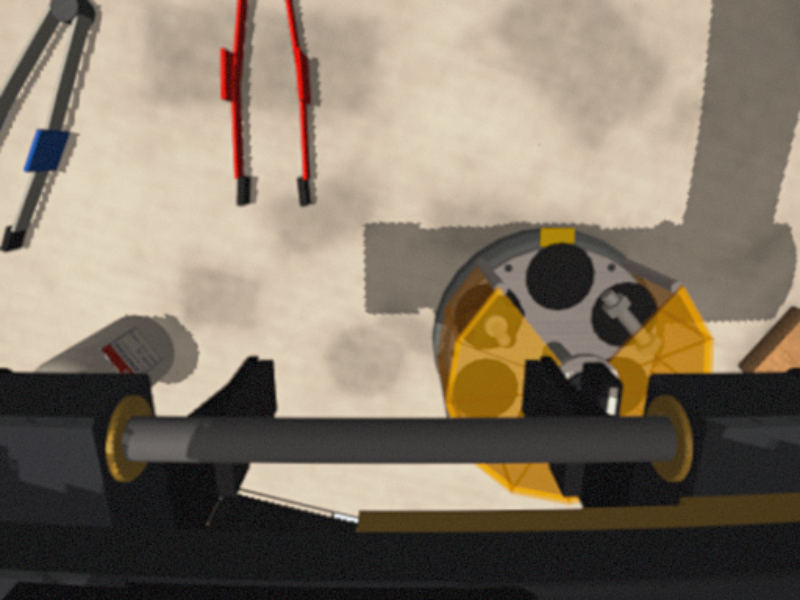

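The wrist picture shows the window seat at (559,277), the yellow mark at (557,237), the star stud under the hood at (497,328), and the bolt at (625,312).

```bash
python3 - <<'E'
from h import *
p,d,c=load('w1')
k=512/800
for n,x,y,z in [('seat',559.5,277,.041),('yel',557,237,.035),('starseat',487,388,.041),('stud',499,330,.09),('hub',592,372,.106),('tp',68,8,.024)]: print(n,atz(c,x*k-.5,y*k-.5,z).round(4), atd(c,d,x*k,y*k).round(4))
E
```

```text
seat [0.5197 0.1182 0.041 ] [0.5202 0.1191 0.0405]
yel [0.4929 0.108  0.035 ] [0.4938 0.1117 0.0266]
starseat [0.6187 0.0955 0.041 ] [0.5935 0.0764 0.1038]
stud [0.5574 0.0742 0.09  ] [0.5538 0.0706 0.1045]
hub [0.5634 0.1364 0.106 ] [0.5563 0.1244 0.1302]
tp [ 0.4339 -0.2688  0.024 ] [ 0.4342 -0.2685  0.0235]
```

```bash
python3 -m inch '[{"slide":[0.052,0.226,0],"roll":0,"grip":1},{"slide":[0.052,0.226,0],"roll":0,"grip":1},{"slide":[0.052,0.226,0],"roll":0,"grip":1},{"slide":[0.052,0.226,0],"roll":0,"grip":1},{"slide":[0.052,0.226,-0.1],"roll":0,"grip":1},{"slide":[0.052,0.226,-0.205],"roll":0,"grip":1},{"slide":[0.052,0.226,-0.205],"roll":0,"grip":1},{"slide":[0.052,0.226,-0.205],"roll":0,"grip":1},{"slide":[0.052,0.226,-0.205],"roll":0,"grip":0},{"slide":[0.052,0.226,-0.205],"roll":0,"grip":0},{"slide":[0.052,0.226,-0.205],"roll":0,"grip":0},{"slide":[0.052,0.226,-0.205],"roll":0,"grip":0},{"slide":[0.052,0.226,-0.205],"roll":0,"grip":0},{"slide":[0.052,0.226,-0.205],"roll":0,"grip":0}]'
python3 -c "
from h import *
print(robot.get_state())"
```

```text
time_s: 3.05
eef_pos: [0.5752, 0.1363, 0.1179]
tcp_rot: [0.0, -0.137, 0.991, 0.0]
ft_force: [0.5, -0.3, -0.0]
opening: 0.538
gripper_force: 0.0
{'time_s': 3.05, 'qpos': array([ 5.06417049e-01,  4.20393128e-01, -2.19642890e-01,  5.15870558e-05,
       -9.30116389e-01, -1.80190602e+00]), 'joint_velocities': array([ 0.00032826,  0.00368828, -0.00300023, -0.00113395,  0.00052302,
       -0.00033804]), 'joint_efforts': array([-2.91295338e-02, -3.82766569e+01,  1.61352682e+01,  3.60056050e+00,
       -8.18470004e-02,  1.42104036e-04]), 'eef_pos': array([0.57515617, 0.1362685 , 0.1179488 ]), 'tcp_rot': array([ 3.07771349e-04, -1.37234625e-01,  9.90538517e-01,  9.67614830e-05]), 'ft_force': array([ 0.46001374, -0.3470968 , -0.04994155]), 'wrist_torque': array([-0.02325723,  0.02816268,  0.00621311]), 'gripper_force': 0.0, 'opening': 0.5383031549396606}
```

```bash
python3 -m inch '[{"slide":[0,0,0],"roll":0,"grip":0},{"slide":[0,0,0],"roll":0,"grip":0},{"slide":[0,0,0],"roll":0,"grip":0},{"slide":[0,0,0],"roll":0,"grip":0},{"slide":[0,0,0],"roll":0,"grip":0},{"slide":[0,0,0],"roll":0,"grip":0},{"slide":[0,0,0],"roll":0,"grip":0},{"slide":[0,0,0],"roll":0,"grip":0}]'
```

```text
time_s: 3.85
eef_pos: [0.5751, 0.1358, 0.1175]
tcp_rot: [-0.0, -0.137, 0.991, -0.0]
ft_force: [1.9, -2.6, -0.3]
opening: 0.154
gripper_force: 30.0
```

```bash
python3 -m inch '[{"slide":[0,0,0],"roll":-0.015,"grip":0},{"slide":[0,0,0],"roll":-0.03,"grip":0},{"slide":[0,0,0],"roll":-0.045,"grip":0},{"slide":[0,0,0],"roll":-0.06,"grip":0},{"slide":[0,0,0],"roll":-0.075,"grip":0},{"slide":[0,0,0],"roll":-0.09,"grip":0},{"slide":[0,0,0],"roll":-0.105,"grip":0},{"slide":[0,0,0],"roll":-0.12,"grip":0},{"slide":[0,0,0],"roll":-0.135,"grip":0},{"slide":[0,0,0],"roll":-0.15,"grip":0},{"slide":[0,0,0],"roll":-0.16,"grip":0},{"slide":[0,0,0],"roll":-0.167,"grip":0},{"slide":[0,0,0],"roll":-0.167,"grip":0},{"slide":[0,0,0],"roll":-0.167,"grip":0},{"slide":[0,0,0],"roll":-0.167,"grip":0}]'
```

```text
time_s: 5.35
eef_pos: [0.5755, 0.1372, 0.1175]
tcp_rot: [0.0, 0.377, 0.926, 0.001]
ft_force: [2.3, 5.1, -2.5]
opening: 0.161
gripper_force: 30.0
```

```bash
python3 -m inch '[{"slide":[0,0,0],"roll":0,"grip":1},{"slide":[0,0,0],"roll":0,"grip":1},{"slide":[0,0,0],"roll":0,"grip":1},{"slide":[0,0,0],"roll":0,"grip":1},{"slide":[0,0,0],"roll":0,"grip":1},{"slide":[0,0,0.1],"roll":0,"grip":1},{"slide":[0,0,0.2],"roll":0,"grip":1},{"slide":[0,0,0.25],"roll":0,"grip":1},{"slide":[-0.08,0,0.25],"roll":0.08,"grip":1},{"slide":[-0.12,-0.08,0.25],"roll":0.167,"grip":1},{"slide":[-0.12,-0.15,0.25],"roll":0.167,"grip":1},{"slide":[-0.12,-0.15,0.25],"roll":0.167,"grip":1},{"slide":[-0.12,-0.15,0.25],"roll":0.167,"grip":1},{"slide":[-0.12,-0.15,0.25],"roll":0.167,"grip":1},{"slide":[-0.12,-0.15,0.25],"roll":0.167,"grip":1}]'
python3 - <<'E'
from h import *
p,d,c=snap('wrist','w2'); cv2.imwrite('pics/w2b.png',cv2.resize(p,(800,600)))
s=robot.get_state();print(s['eef_pos'],s['qpos'])
E
```

```text
time_s: 6.85
eef_pos: [0.5028, 0.0458, 0.2677]
tcp_rot: [-0.0, -0.136, 0.991, -0.0]
ft_force: [-0.8, -0.1, -0.1]
opening: 0.995
gripper_force: 0.0
[0.5028353  0.04581924 0.26766548] [ 4.12960447e-01  1.47442525e-01 -2.04136805e-01  1.10087956e-04
 -1.21934670e+00 -1.70634739e+00]
```

View pics/w2b.png

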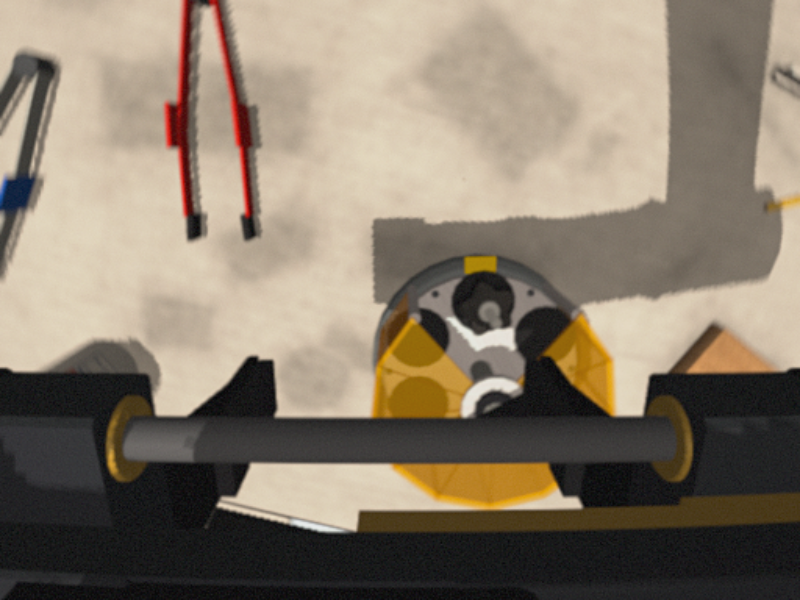

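The star knob now stands in the window, stud tip at (489,312). Next I'll measure the stud, the tongs and their neighbours.

```bash
python3 - <<'E'
from h import *
p,d,c=load('w2');k=512/800
for n,x,y,z in [('studtop',488,311,.094),('yel',480,264,.035)]: print(n,atz(c,x*k-.5,y*k-.5,z).round(4), atd(c,d,x*k,y*k).round(4))
p,d,c=load('top0')
for n,x,y,z in [('bottip',526,229,.18),('botbody',516,240,.12),('tape',607,250,.063)]: print(n,atz(c,x*k-.5,y*k-.5,z).round(4), atd(c,d,x*k,y*k).round(4))
E
python3 -m inch '[{"slide":[0.02,-0.08,0],"roll":-0.02,"grip":1},{"slide":[0.02,-0.16,0],"roll":-0.04,"grip":1},{"slide":[0.02,-0.24,0],"roll":-0.06,"grip":1},{"slide":[0.02,-0.32,0],"roll":-0.09,"grip":1},{"slide":[0.02,-0.4,0],"roll":-0.09,"grip":1},{"slide":[0,-0.48,0],"roll":-0.09,"grip":1},{"slide":[0,-0.48,0],"roll":-0.09,"grip":1},{"slide":[0,-0.48,0],"roll":-0.09,"grip":1},{"slide":[0,-0.48,0],"roll":-0.09,"grip":1}]'
python3 - <<'E'
from h import *
p,d,c=snap('wrist','w3'); cv2.imwrite('pics/w3b.png',cv2.resize(p,(800,600)))
s=robot.get_state();print(s['eef_pos'],s['tcp_rot'])
E
```

```text
studtop [0.5119 0.1124 0.094 ] [0.518  0.1192 0.0707]
yel [0.491  0.1092 0.035 ] [0.4927 0.1118 0.0267]
bottip [ 0.674  -0.1797  0.18  ] [ 0.677  -0.1859  0.1613]
botbody [ 0.6635 -0.1694  0.12  ] [ 0.6632 -0.1726  0.1136]
tape [ 0.6496 -0.4047  0.063 ] [ 0.6475 -0.4062  0.0636]
time_s: 7.8
eef_pos: [0.5031, -0.2413, 0.2676]
tcp_rot: [-0.0, 0.149, 0.989, 0.0]
ft_force: [-0.1, 0.3, 0.8]
opening: 0.997
gripper_force: 0.0
[ 0.50329321 -0.24083827  0.26765828] [7.41007088e-05 1.48074628e-01 9.88976184e-01 7.42987819e-05]
```

View pics/w3b.png

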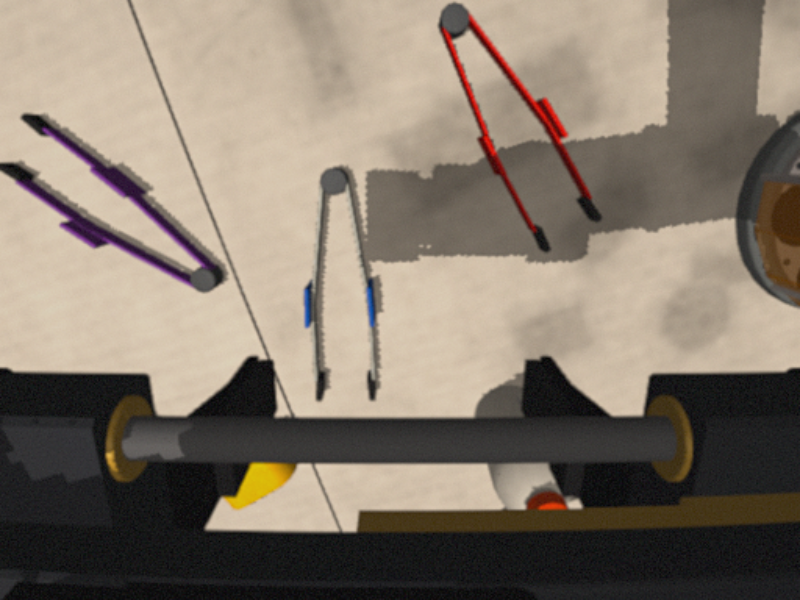

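The steel tongs lie pivot (334,181), blue plates (309,304)/(372,301), jaws (322,385)/(374,385).

```bash
python3 - <<'E'
from h import *
p,d,c=load('w3');k=512/800
P={}
for n,x,y,z in [('piv',333.5,181,.024),('jr',322,378,.022),('jl',373,378,.022),('plr',308,303,.034),('pll',374,300,.034)]: P[n]=atz(c,x*k-.5,y*k-.5,z); print(n,P[n].round(4), atd(c,d,x*k,y*k).round(4))
v=(P['jl']+P['jr'])/2-P['piv'];print(v,np.degrees(np.arctan2(v[1],v[0])),P['piv']+.1*v/np.hypot(*v[:2]),(P['plr']+P['pll'])/2)
s=robot.get_state();m=R.from_quat(s['tcp_rot'][[1,2,3,0]]).as_matrix();print(m[:,1],np.degrees(np.arctan2(m[1,1],m[0,1])))
E
```

```text
piv [ 0.4324 -0.2724  0.024 ] [ 0.4332 -0.2721  0.0233]
jr [ 0.5884 -0.3373  0.022 ] [ 0.5917 -0.3387  0.016 ]
jl [ 0.6015 -0.2945  0.022 ] [ 0.6027 -0.2943  0.0212]
plr [ 0.5178 -0.3225  0.034 ] [ 0.5184 -0.3218  0.0351]
pll [ 0.5312 -0.2703  0.034 ] [ 0.5364 -0.2722  0.0169]
[ 0.16253047 -0.04358683 -0.002     ] -15.012143485633425 [ 0.52902052 -0.29826099  0.02281146] [ 0.52449439 -0.2963971   0.034     ]
[2.92884551e-01 9.56147798e-01 1.68904321e-04] 72.96927071832901
```

```bash
python3 -m inch '[{"slide":[0.042,-0.095,0],"roll":0.005,"grip":1},{"slide":[0.042,-0.095,-0.05],"roll":0.005,"grip":1},{"slide":[0.042,-0.095,-0.13],"roll":0.005,"grip":1},{"slide":[0.042,-0.095,-0.21],"roll":0.005,"grip":1},{"slide":[0.042,-0.095,-0.29],"roll":0.005,"grip":1},{"slide":[0.042,-0.095,-0.36],"roll":0.005,"grip":1},{"slide":[0.042,-0.095,-0.41],"roll":0.005,"grip":1},{"slide":[0.042,-0.095,-0.435],"roll":0.005,"grip":1},{"slide":[0.042,-0.095,-0.435],"roll":0.005,"grip":1},{"slide":[0.042,-0.095,-0.435],"roll":0.005,"grip":0.8},{"slide":[0.042,-0.095,-0.435],"roll":0.005,"grip":0.7},{"slide":[0.042,-0.095,-0.435],"roll":0.005,"grip":0.65},{"slide":[0.042,-0.095,-0.435],"roll":0.005,"grip":0.6},{"slide":[0.042,-0.095,-0.435],"roll":0.005,"grip":0.54},{"slide":[0.042,-0.095,-0.435],"roll":0.005,"grip":0.54},{"slide":[0.042,-0.095,-0.435],"roll":0.005,"grip":0.54},{"slide":[0.042,-0.095,-0.435],"roll":0.005,"grip":0.54},{"slide":[0.042,-0.095,-0.435],"roll":0.005,"grip":0.54},{"slide":[0.042,-0.095,-0.435],"roll":0.005,"grip":0.54}]'
```

```text
time_s: 9.75
eef_pos: [0.529, -0.2995, 0.0075]
tcp_rot: [0.001, 0.133, 0.991, -0.0]
ft_force: [-0.2, -1.4, 5.9]
opening: 0.541
gripper_force: 6.6
```

```bash
python3 -m inch '[{"slide":[0,0,0.01],"roll":0,"grip":0.54},{"slide":[0,0,0.03],"roll":0,"grip":0.54},{"slide":[0,0,0.06],"roll":0,"grip":0.54},{"slide":[0,0,0.1],"roll":0,"grip":0.54},{"slide":[0,0,0.15],"roll":0,"grip":0.54},{"slide":[0,0,0.2],"roll":0,"grip":0.54},{"slide":[0,0,0.25],"roll":0,"grip":0.54},{"slide":[0,0,0.29],"roll":0,"grip":0.54},{"slide":[0,0,0.31],"roll":0,"grip":0.54},{"slide":[0,0,0.32],"roll":0,"grip":0.54},{"slide":[0,0,0.32],"roll":0,"grip":0.54},{"slide":[0,0,0.32],"roll":0,"grip":0.54}]'
python3 - <<'E'
from h import *
p,d,c=snap('wrist','w4'); p2,d2,c2=snap('side','s4'); 
cv2.imwrite('pics/w4b.png',np.hstack([cv2.resize(p[:320,100:400],(400,427)),cv2.resize(p2[200:320,170:310],(400,343))[:427] if 0 else cv2.resize(p2[190:320,170:292],(400,427))]))
s=robot.get_state();print(s['eef_pos'],s['tcp_rot'],s['gripper_force'])
E
```

```text
time_s: 10.95
eef_pos: [0.5275, -0.2984, 0.197]
tcp_rot: [-0.001, 0.133, 0.991, 0.0]
ft_force: [0.0, 0.3, -1.8]
opening: 0.539
gripper_force: 4.7
[ 0.52754194 -0.29852846  0.19691448] [-1.54117541e-03  1.32938449e-01  9.91123028e-01  3.70004331e-04] 4.696804686973337
```

View pics/w4b.png

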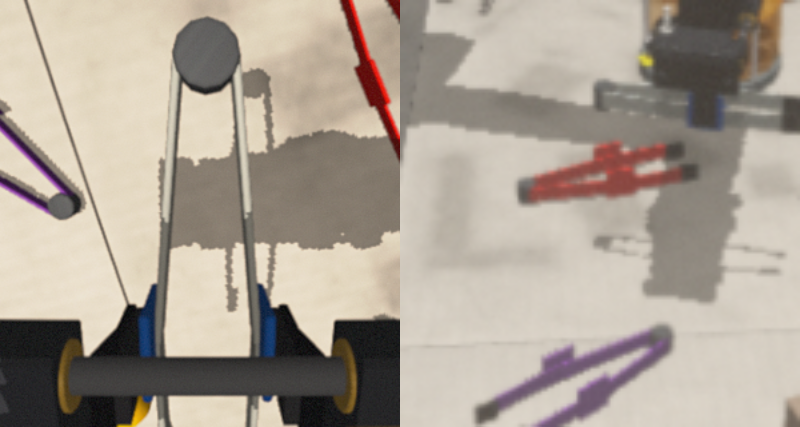

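The tongs are held level and roughly centred, pivot at (207,55) in the left crop. I'll find the jaws in the tool frame from the depth picture.

```bash
cat >> h.py <<'E'
def cloud(d,c):
    v,u=np.mgrid[0:384,0:512]
    K=np.array([[c['fx'],0,c['cx']],[0,c['fy'],c['cy']],[0,0,1]],float)
    n=cv2.undistortPoints(np.dstack([u,v]).reshape(-1,1,2).astype(float),K,np.array([float(c['k1']),0,0,0])).reshape(-1,2)
    q=np.c_[n[:,0],-n[:,1],-np.ones(len(n))]*d.reshape(-1,1)
    return q@rot(c).T+np.array(c['origin'],float)
E
python3 - <<'E'
from h import *
p,d,c=load('w4'); q=cloud(d,c)
s=robot.get_state(); m=R.from_quat(s['tcp_rot'][[1,2,3,0]]).as_matrix(); print(m.round(3))
t=(q-s['eef_pos'])@m
# tongs frame-like: a=along jaws (world fwd), b=left
yaw=np.arctan2(m[1,1],m[0,1])-np.pi/2; print(np.degrees(yaw))
e=np.array([[np.cos(yaw),np.sin(yaw),0],[-np.sin(yaw),np.cos(yaw),0],[0,0,1]])
t=(q-s['eef_pos'])@e.T
ok=(d.reshape(-1)>0)&(abs(t[:,2])<.05)&(abs(t[:,1])<.045)
t=t[ok]
for a in np.arange(-.115,.1,.01):
    w=t[(abs(t[:,0]-a)<.005)]
    L=w[w[:,1]>0];Rr=w[w[:,1]<0]
    print(round(a,3),[ (len(x),x[:,1].min().round(4),x[:,1].max().round(4),x[:,2].max().round(4)) for x in (L,Rr) if len(x)])
E
```

```text
[[-0.965  0.264 -0.003]
 [ 0.264  0.965  0.001]
 [ 0.003  0.    -1.   ]]
-15.278903030205326
-0.115 [(33, np.float64(0.0001), np.float64(0.0055), np.float64(0.0164)), (20, np.float64(-0.0041), np.float64(-0.0003), np.float64(0.0162))]
-0.105 [(598, np.float64(0.0001), np.float64(0.011), np.float64(0.0181)), (517, np.float64(-0.0102), np.float64(-0.0003), np.float64(0.0179))]
-0.095 [(733, np.float64(0.0), np.float64(0.0122), np.float64(0.0182)), (630, np.float64(-0.0112), np.float64(-0.0), np.float64(0.0174))]
-0.085 [(217, np.float64(0.0095), np.float64(0.0133), np.float64(0.0152)), (219, np.float64(-0.0119), np.float64(-0.0082), np.float64(0.0156))]
-0.075 [(197, np.float64(0.0104), np.float64(0.0144), np.float64(0.0153)), (214, np.float64(-0.0129), np.float64(-0.0091), np.float64(0.0153))]
-0.065 [(186, np.float64(0.0119), np.float64(0.0155), np.float64(0.0155)), (197, np.float64(-0.0136), np.float64(-0.0099), np.float64(0.015))]
-0.055 [(185, np.float64(0.0128), np.float64(0.0168), np.float64(0.0153)), (190, np.float64(-0.0144), np.float64(-0.0109), np.float64(0.0151))]
-0.045 [(
[... 885 characters left out ...]
float64(0.0299), np.float64(0.0499)), (60, np.float64(-0.0276), np.float64(-0.0166), np.float64(0.049))]
0.025 [(74, np.float64(0.0183), np.float64(0.0213), np.float64(0.0149)), (72, np.float64(-0.0192), np.float64(-0.0161), np.float64(0.0148))]
0.035 [(130, np.float64(0.018), np.float64(0.0212), np.float64(0.0151)), (141, np.float64(-0.0191), np.float64(-0.0159), np.float64(0.015))]
0.045 [(54, np.float64(0.018), np.float64(0.0213), np.float64(0.0144)), (54, np.float64(-0.0187), np.float64(-0.0156), np.float64(0.0144))]
0.055 [(4, np.float64(0.0179), np.float64(0.018), np.float64(0.0025)), (3, np.float64(-0.0157), np.float64(-0.0156), np.float64(0.0006))]
0.065 []
0.075 []
0.085 []
0.095 []
```

```bash
python3 - <<'E'
from h import *
p,d,c=load('w2'); q=cloud(d,c)
g=q[(np.hypot(q[:,0]-.52,q[:,1]-.1195)<.03)&(q[:,2]>.068)&(q[:,2]<.1)]
for z in np.arange(.068,.098,.004):
    w=g[(g[:,2]>=z)&(g[:,2]<z+.004)]
    if len(w): print(round(z,3),len(w),w.mean(0).round(4),w.min(0).round(4),w.max(0).round(4))
s=robot.get_state()
st=np.array([.521,.1195]);a=np.radians(18);u=np.array([np.cos(a),np.sin(a)]);n=np.array([-u[1],u[0]])
for back in (0,.07): 
    T=st-(.0815+back)*u-.001*n; print(T,(np.r_[T,.076]-s['eef_pos'])/.6)
print((18+15.28)/360)
E
```

```text
0.068 6 [0.519  0.1194 0.0706] [0.5169 0.1183 0.0693] [0.5215 0.1223 0.072 ]
0.072 7 [0.5181 0.1201 0.0739] [0.5169 0.1183 0.0726] [0.5223 0.1232 0.0756]
0.076 7 [0.5177 0.1194 0.0789] [0.5171 0.1175 0.0766] [0.5192 0.1219 0.0797]
0.08 6 [0.5184 0.1193 0.0824] [0.5171 0.1173 0.0808] [0.5205 0.1228 0.0839]
0.084 11 [0.519  0.1186 0.0865] [0.5168 0.117  0.0842] [0.5232 0.1213 0.0878]
0.088 12 [0.5194 0.12   0.0909] [0.517  0.1173 0.089 ] [0.5243 0.1231 0.0919]
0.092 31 [0.5205 0.1207 0.0932] [0.518  0.1173 0.0921] [0.5235 0.1243 0.0948]
[0.44379791 0.09336406] [-0.13957338  0.65315419 -0.20152413]
[0.37722395 0.07173287] [-0.25052997  0.61710221 -0.20152413]
0.09244444444444445
```

```bash
python3 -m inch '[{"slide":[-0.01,0.03,0],"roll":0.005,"grip":0.54},{"slide":[-0.03,0.08,0],"roll":0.015,"grip":0.54},{"slide":[-0.06,0.14,0],"roll":0.025,"grip":0.54},{"slide":[-0.09,0.2,0],"roll":0.035,"grip":0.54},{"slide":[-0.12,0.26,0],"roll":0.045,"grip":0.54},{"slide":[-0.15,0.32,0],"roll":0.055,"grip":0.54},{"slide":[-0.18,0.38,0],"roll":0.065,"grip":0.54},{"slide":[-0.2,0.44,0],"roll":0.075,"grip":0.54},{"slide":[-0.22,0.5,0],"roll":0.085,"grip":0.54},{"slide":[-0.24,0.55,0],"roll":0.0924,"grip":0.54},{"slide":[-0.25,0.59,0],"roll":0.0924,"grip":0.54},{"slide":[-0.25,0.619,-0.02],"roll":0.0924,"grip":0.54},{"slide":[-0.25,0.619,-0.06],"roll":0.0924,"grip":0.54},{"slide":[-0.25,0.619,-0.1],"roll":0.0924,"grip":0.54},{"slide":[-0.25,0.619,-0.14],"roll":0.0924,"grip":0.54},{"slide":[-0.25,0.619,-0.18],"roll":0.0924,"grip":0.54},{"slide":[-0.25,0.619,-0.2],"roll":0.0924,"grip":0.54},{"slide":[-0.25,0.619,-0.2],"roll":0.0924,"grip":0.54},{"slide":[-0.25,0.619,-0.2],"roll":0.0924,"grip":0.54}]'
python3 - <<'E'
from h import *
p,d,c=snap('wrist','w5'); p2,d2,c2=snap('side','s5'); p3,d3,c3=snap('top','t5')
g=lambda a,b,w,P: cv2.resize(P[b:b+w,a:a+w],(400,400),interpolation=cv2.INTER_CUBIC)
cv2.imwrite('pics/v5.png',np.vstack([np.hstack([cv2.resize(p,(400,300)),cv2.resize(p3[130:250,180:340],(400,300))]),cv2.resize(p2[150:240,190:310],(800,600))[150:450]]))
s=robot.get_state();print(s['eef_pos'],s['tcp_rot'],s['gripper_force'],s['qpos'])
yaw=np.arctan2(*R.from_quat(s['tcp_rot'][[1,2,3,0]]).as_matrix()[[1,0],1])-np.pi/2
e=np.array([[np.cos(yaw),np.sin(yaw),0],[-np.sin(yaw),np.cos(yaw),0],[0,0,1]])
print(np.degrees(yaw), 'stud in tool',e@(np.array([.521,.1208,.081])-s['eef_pos']))
t=(cloud(d,c)-s['eef_pos'])@e.T
for a in(-.1,-.075,-.035,.035):
    w=t[(abs(t[:,0]-a)<.006)&(abs(t[:,1])<.03)&(abs(t[:,2]-.005)<.02)]
    if len(w):print(a,w.min(0).round(4),w.max(0).round(4))
E
```

```text
time_s: 12.95
eef_pos: [0.3784, 0.0726, 0.0785]
tcp_rot: [-0.0, -0.157, 0.988, -0.0]
ft_force: [-0.5, 0.4, -1.3]
opening: 0.538
gripper_force: 4.7
[0.37886181 0.07292635 0.07930558] [ 9.03469697e-04 -1.56451470e-01  9.87685161e-01  3.79088966e-04] 4.6853043072042055 [ 6.17318374e-01  1.61542138e-01 -7.46087054e-01  2.00713971e-04
 -6.61211467e-01 -1.87407914e+00]
18.002007032129782 stud in tool [0.14997528 0.00160218 0.00169442]
-0.1 [-0.106  -0.0117 -0.0064] [-0.094   0.0109  0.0151]
-0.075 [-0.081  -0.0136 -0.0059] [-0.0691  0.0136  0.0131]
-0.035 [-0.041  -0.0174 -0.0046] [-0.029   0.018   0.0137]
0.035 [ 0.029  -0.0201 -0.0037] [0.041  0.0205 0.0151]
```

View pics/v5.png

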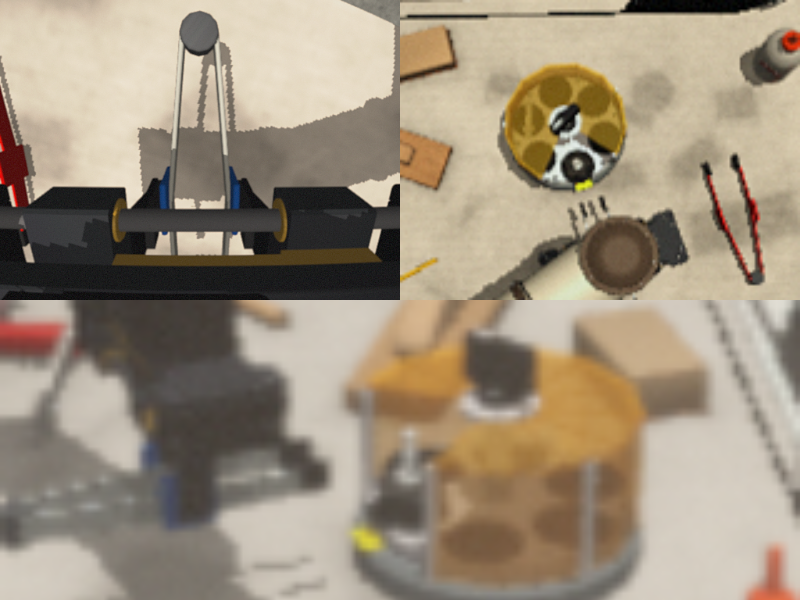

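The top view shows the jaws lined up with the stud in the window, and the side view shows the tongs level at stud height. Now I'll slide in.

```bash
python3 -m inch '[{"slide":[0,0,-0.006],"roll":0,"grip":0.54},{"slide":[0.015,0.005,-0.006],"roll":0,"grip":0.54},{"slide":[0.03,0.01,-0.006],"roll":0,"grip":0.54},{"slide":[0.045,0.015,-0.006],"roll":0,"grip":0.54},{"slide":[0.06,0.02,-0.006],"roll":0,"grip":0.54},{"slide":[0.075,0.025,-0.006],"roll":0,"grip":0.54},{"slide":[0.09,0.03,-0.006],"roll":0,"grip":0.54},{"slide":[0.103,0.034,-0.006],"roll":0,"grip":0.54},{"slide":[0.108,0.036,-0.006],"roll":0,"grip":0.54},{"slide":[0.108,0.036,-0.006],"roll":0,"grip":0.54},{"slide":[0.108,0.036,-0.006],"roll":0,"grip":0.54}]'
python3 - <<'E'
from h import *
p2,d2,c2=snap('side','s6'); p3,d3,c3=snap('top','t6')
cv2.imwrite('pics/v6.png',np.hstack([cv2.resize(p2[150:240,210:300],(400,400),interpolation=cv2.INTER_CUBIC),cv2.resize(p3[150:220,215:285],(400,400),interpolation=cv2.INTER_CUBIC)]))
s=robot.get_state();print(s['eef_pos'],s['gripper_force'],s['ft_force'])
yaw=np.arctan2(*R.from_quat(s['tcp_rot'][[1,2,3,0]]).as_matrix()[[1,0],1])-np.pi/2
e=np.array([[np.cos(yaw),np.sin(yaw),0],[-np.sin(yaw),np.cos(yaw),0],[0,0,1]])
print('stud in tool',e@(np.array([.521,.1208,.081])-s['eef_pos']))
E
```

```text
time_s: 14.2
eef_pos: [0.4426, 0.0939, 0.0748]
tcp_rot: [-0.0, -0.156, 0.988, -0.0]
ft_force: [0.0, -0.5, -0.8]
opening: 0.536
gripper_force: 4.7
[0.44259287 0.09393877 0.07492504] 4.685158834035974 [-0.7447258  -0.57771561 -0.96922101]
stud in tool [0.08287013 0.00132144 0.00607496]
```

View pics/v6.png

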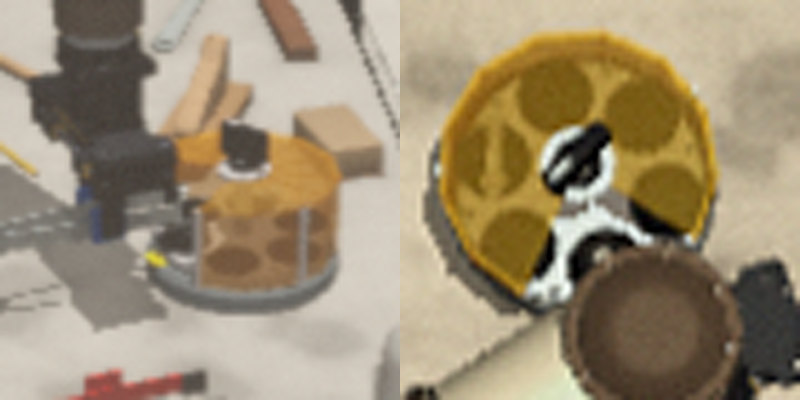

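The jaws are at the stud with no contact force; the knob still sits in the seat. I'll close them.

```bash
python3 -m inch '[{"slide":[0,0,0],"roll":0,"grip":0.5},{"slide":[0,0,0],"roll":0,"grip":0.46},{"slide":[0,0,0],"roll":0,"grip":0.42},{"slide":[0,0,0],"roll":0,"grip":0.38},{"slide":[0,0,0],"roll":0,"grip":0.2},{"slide":[0,0,0],"roll":0,"grip":0},{"slide":[0,0,0],"roll":0,"grip":0},{"slide":[0,0,0],"roll":0,"grip":0},{"slide":[0,0,0],"roll":0,"grip":0},{"slide":[0,0,0],"roll":0,"grip":0},{"slide":[0,0,0],"roll":0,"grip":0},{"slide":[0,0,0],"roll":0,"grip":0}]'
```

```text
time_s: 15.5
eef_pos: [0.4431, 0.0942, 0.075]
tcp_rot: [0.0, -0.156, 0.988, 0.0]
ft_force: [-0.8, 0.4, -0.6]
opening: 0.434
gripper_force: 30.0
```

The opening of 37.8 mm matches the tongs closed on 8 mm. Lifting slowly.

```bash
python3 -m inch '[{"slide":[0,0,0.005],"roll":0,"grip":0},{"slide":[0,0,0.015],"roll":0,"grip":0},{"slide":[0,0,0.03],"roll":0,"grip":0},{"slide":[0,0,0.05],"roll":0,"grip":0},{"slide":[0,0,0.075],"roll":0,"grip":0},{"slide":[0,0,0.1],"roll":0,"grip":0},{"slide":[0,0,0.125],"roll":0,"grip":0},{"slide":[0,0,0.15],"roll":0,"grip":0},{"slide":[0,0,0.175],"roll":0,"grip":0},{"slide":[0,0,0.2],"roll":0,"grip":0},{"slide":[0,0,0.225],"roll":0,"grip":0},{"slide":[0,0,0.25],"roll":0,"grip":0},{"slide":[0,0,0.27],"roll":0,"grip":0},{"slide":[0,0,0.285],"roll":0,"grip":0},{"slide":[0,0,0.295],"roll":0,"grip":0},{"slide":[0,0,0.3],"roll":0,"grip":0},{"slide":[0,0,0.3],"roll":0,"grip":0},{"slide":[0,0,0.3],"roll":0,"grip":0},{"slide":[0,0,0.3],"roll":0,"grip":0},{"slide":[0,0,0.3],"roll":0,"grip":0}]'
python3 - <<'E'
from h import *
p2,d2,c2=snap('side','s7'); p3,d3,c3=snap('top','t7')
cv2.imwrite('pics/v7.png',np.hstack([cv2.resize(p2[110:240,190:320],(400,400),interpolation=cv2.INTER_CUBIC),cv2.resize(p3[150:220,215:285],(400,400),interpolation=cv2.INTER_CUBIC)]))
q=cloud(d2,c2);w=q[(abs(q[:,0]-.52)<.05)&(abs(q[:,1]-.12)<.05)&(q[:,2]>.16)];print(len(w),w.min(0),w.max(0))
E
```

```text
time_s: 17.5
eef_pos: [0.4429, 0.0941, 0.2545]
tcp_rot: [-0.0, -0.156, 0.988, -0.0]
ft_force: [0.2, 0.5, -1.5]
opening: 0.438
gripper_force: 30.0
276 [0.47000791 0.07001502 0.22080136] [0.54126087 0.13727327 0.62025618]
```

View pics/v7.png

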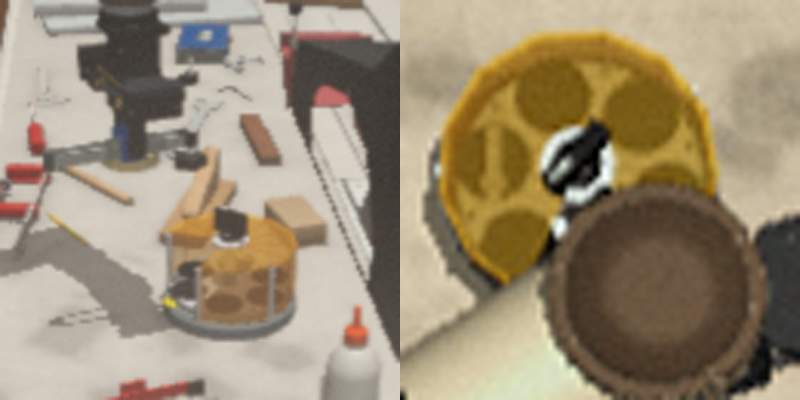

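The side view shows the star knob hanging upright at (190,158), clear of the carousel. Its lowest measured point is 0.22 m, and the bolt is still on the disc. Handing in.

```bash
python3 -c "
from bench import sign_off
print(sign_off())"
```

```text
the job is handed in; nothing more can be done
None
```

I turned the carousel one station, closed the tongs on the star knob's stud, lifted it upright with its underside about 22 cm above the table, and handed the job in still holding it; no pass/fail result came back.

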